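# Turn the stud carousel, take the quarter-turn stud and lock it in the fixture rail

## Task

Turn the carousel by its knob until the flat-winged clamp stud stands squarely in the middle of the wire guard's open front, and lift it out. Drop its T-head lengthwise into the open stretch of the rail's slot, slide it all the way home into the fork of the motor bracket's foot so that its flange lies on the foot, then give it a quarter turn so it locks crosswise, and let go. Leave the other studs in their holders and do not knock the other things about.

Things in the scene. Friction and masses are not known exactly. Their poses are not given: they have to be found in the camera images.
- stand: Fixed stand of the carousel: round grey foot plate, 256 mm across. Origin at the table on the carousel's vertical axis; its -x side is the front. A flat steel wire guard (93 to 98 mm above the table, bars 4 to 5 mm thick 34 mm apart, pillars to 102 mm) lies over x > -43 mm, |y| < 138 mm of this frame; the front, x < -43 mm, is open from above.
- front (a point): Point in the middle of the stand's open front, at (-85, 0) mm in the stand's frame, 24 mm above the table: where the winged stud's origin is when it is presented squarely (within 10 degrees of turn is good).
- carousel: Blue painted disc 240 mm across that turns either way, without stops, about the vertical axis through its origin (10 mm above the table); light friction, about 0.06 N m, stays where left. Four holders, each of four square posts 30 mm tall, stand 85 mm from the axis on its -x, -y, +x and +y; studs hang in them by their flanges.
- knob (a point): Centre of the carousel's square black knob, on the axis above the guard: 34 x 34 mm, faces parallel to the carousel's x and y, from 110 to 140 mm above the table. Turning it turns the disc with it.
- wing_stud: The stud to use, steel, 63 mm tall, about 0.12 kg. Origin at the centre of its lowest face, z up. T-head 26 (x) by 12 (y) by 8 mm tall; neck 8 mm thick up to 28 mm; round flange 30 mm across, 28 to 33 mm; wing above. Hangs upright in one of the holders, x along the radius, origin 24 mm above the table; must rise 30 mm to clear the posts.
- wing (a point): Centre of the stud's flat wing grip: 30 mm long (stud x, parallel to the T-head), 12 mm thick (stud y), from 33 to 63 mm above the stud's origin; this point is 48 mm above it.
- rail: Fixed aluminium rail 230 mm long (x -110 to 120), 60 wide, 35 high, T-slot along its x. Origin at the table under the home point. Slot mouth 17 mm wide, lips 27 to 35 mm up, floor 5 mm up. Under the lips the channel is 19 mm wide up to x = -17 (head cannot turn); from there to x = 17 it is 34 mm wide so the head can turn. A plate at x = 78 to 84, up to 115 mm, carries a motor.
- slot_entry (a point): Top of the slot's mouth (35 mm up) at the middle of its open stretch, rail x = -60 mm; that stretch takes the head, lengthwise (stud x along rail x), with stud axis at rail x from -95 to -36 mm. Slide from here towards rail +x.
- home (a point): Stud axis when home: rail x = 0, at the top of the bracket's steel foot (40 mm up). The foot is 5 mm thick, starts at rail x = -22 mm; its fork, 12 mm wide, opens to -x and ends at x = 4 mm, stopping the neck. Slide in with stud origin 13 to 18 mm above the table (flange over the foot, head under the lips). Locked: flange on foot, origin 12 mm up, stud x across the slot, either way round.
- round_stud: Other stud, with a round knob 28 mm across; same flange height, plain round shank. Leave it in its holder. Origin at the centre of its lowest face.
- hex_stud: Other stud, with a low hexagonal head 24 mm across; leave it in its holder. Origin at the centre of its lowest face.
- pin_stud: Other stud, with a thin round pin 12 mm thick on top; leave it in its holder. Origin at the centre of its lowest face.
- screwdriver: Bystander: a screwdriver lying on the bench; origin under its middle.
- jar: Bystander: a white jar, 56 mm across, 70 mm tall; origin at the centre of its underside.
- bottle: Bystander: a green bottle, 60 mm across, 140 mm tall; origin at the centre of its underside.
- wrench: Bystander: a wrench lying on the bench; origin under its middle.
Things that resemble listed ones, but are neither listed nor needed, are in the scene too. What is shaped like the wing_stud but brown is not meant.

How it is judged:
By the outcome, as a careful person would: the job done as asked, in the order asked, and still so for the second after the job is handed in, with the robot touching nothing.
It also fails if it takes over 72 s, if anything falls off the work surface, if the arm or the gripper's body presses on something with over 40 N, if the wrist force passes 120 N, or if a joint passes its speed limit or range.

## Robot

A 6-joint arm with a two-finger parallel gripper is mounted at the origin on the work surface. World frame = base frame: x ahead of the robot, y to its left, z up, the work surface at z = 0. Lengths are in mm, angles in rad, forces in N, time in s.
With the tool pointing down it reaches from about 400 to 925 mm from the base axis. Payload 12.5 kg.
Tool frame: the origin (TCP) lies midway between the tips of the shut fingers; the grasp point (between the pads) lies 19 mm behind it (env.pinch_z is the z of the grasp point in the tool frame, in mm); z points along the fingers, y is the line along which they close (so a half turn about z gives the same grasp; the last joint's range is limited). The gripper opens to 95 mm and grips with 3 to 60 N. Pads are 20 mm wide; open, the fingers measure 119 mm over their backs; the gripper's body (75 mm by 180 mm) begins 59 mm behind the grasp point.
Start: joints at [1.154, 0.491, 1.559, -0, 1.092, -0.106], TCP at [191.121, 595.079, 214.661] pointing down, gripper open.
Joint ranges: [-3.1, 3.1], [-0.84, 2.19], [0.05, 2.79], [-1.13, 4.28], [0.06, 2.93], [-2.69, 2.69]. Speed limits (rad/s): [2.22, 2.22, 2.79, 3.14, 3.14, 3.14].

## Interface

Orientations are given as [roll, pitch, yaw] about the fixed x, y, z axes, in that order (R = Rz(yaw) Ry(pitch) Rx(roll)).
In Python, from cell import env, eyes gives the robot as it stands.
- The arm moves only by the shell command python3 -m inch 'ROWS'. ROWS is JSON, a list of rows, each a list of 3 entries, a list of its own where there are three numbers: the shift along the tool's x, y, z in units of 60 mm (1.0 is 60 mm), then the turn about the tool's z in units of 5 degrees (1.0 is 5 degrees), then the closure, from -1 (fully open) to 1 (shut). In form: [[[tx, ty, tz], turn, claw], ...]. A call has exactly 10 rows; each row shifts and turns the commanded pose from where the row before left it, along the tool's axes as they then stand; what a row does not reach is not made up. A row lasts 1/8 s, in which the tool goes at most 62.5 mm and 10.7 degrees, less where a joint would pass 70% of its speed; a pose out of reach is approached as far as the arm can. A call is refused whole if a number of a shift passes 1 or a number of a turn 1, either way. A call with a gripper value outside its range is refused whole. The fingers move at their own pace and stop on an object; the grip force is fixed at half the most. Time passes only in rows, so rows that do not move let the fingers close, or fill a call up. It gives the time, the measured TCP pose, the force, the opening and the grip force at its end, in the units of the state.
- env.state(): the state, without advancing time (a new reading comes with each control period).
- eyes.read_camera(name): name is "scene" or "top"; returns a dict with "pixels" (400x640x3 uint8, red, green, blue), "fx", "fy", "cx", "cy" (pixels), "extrinsics" (4x4, takes a point from world to camera coordinates). Camera axes: x right, y down, z forward; pixel columns grow to the right and rows downward; lengths in mm; the calibration is good to about 2 mm. A picture is of the moment at which its call begins. There is no depth.
- env.job_done(): hands the job in; it is judged then, once.
Trained networks look in a picture, given as the dict that the camera call returned (one of the last four; its "shot" number tells which), for a name from the list of things; names that differ only in an ending like _2 or _b are one class to them, and where a whole thing is asked for, a point or a joint stands for the part that bears it (a point fixed in the world has none). Each returns a list of dicts, best first, with "score" (0 to 1); they miss things now and then, are a little off and sometimes report something else, mostly with a low value. They report only what shows in the picture. A call takes as long as a camera call. They do not tell look-alikes from the thing itself.
- eyes.boxes_of(name, picture): "centre" ([row, column] in pixels, amid what is visible of it).
- eyes.cut_out(name, picture): "mask" (400x640 bool, what is visible of it) and "centre" ([row, column] in pixels, amid what is visible of it).
- eyes.spot_point(name, picture): "centre" ([row, column] in pixels: a listed point, or the origin of a listed thing).
The state is a dict: "t": time; "joints": joint angles; "qvel": joint speeds; "tau": joint torques, N m; "eef_pos": TCP position; "tcp_rot": TCP orientation; "ft_force": force on the tool from outside, world axes, zero at the start; "moment": the same for the moment, N m; "opening": opening from 0.0 (shut) to 1.0 (fully open); "grip_force": force on a finger pad.
Only numpy, scipy, OpenCV 4.12 (cv2) and the standard library are available. Lean on these libraries where they do the work, as an engineer would, in place of code of your own. Each camera call takes 0.05 s, during which the arm holds its last target. There are 200 camera calls.

## Working session

There is one attempt and no reset: what is moved stays moved. The work goes in short steps, Python scripts to look and compute and a shell command to move; the robot and the scene stay as the last step left them, time stands still between calls to the robot, and variables do not carry over. Pictures are saved under pics/ and viewed, at most 10 in all, crops included, and the job is handed in when it is done.

```bash
mkdir -p pics; ls; cat > h.py <<'E'
import numpy as np, cv2
from cell import env, eyes
def ray(p,rc):
    E=np.array(p["extrinsics"]);R=E[:3,:3];t=E[:3,3]
    d=R.T@np.array([(rc[1]-p["cx"])/p["fx"],(rc[0]-p["cy"])/p["fy"],1]);return -R.T@t,d
def atz(p,rc,z):
    o,d=ray(p,rc);return o+d*(z-o[2])/d[2]
def proj(p,X):
    E=np.array(p["extrinsics"]);c=E[:3,:3]@np.array(X)+E[:3,3]
    return [p["cy"]+p["fy"]*c[1]/c[2],p["cx"]+p["fx"]*c[0]/c[2]]
def tri(rs):
    A=0;b=0
    for o,d in rs:
        d=d/np.linalg.norm(d);M=np.eye(3)-np.outer(d,d);A=A+M;b=b+M@o
    return np.linalg.solve(A,b)
def save(p,n,box=None,s=1):
    im=p["pixels"][:,:,::-1]
    if box:im=im[box[0]:box[1],box[2]:box[3]]
    cv2.imwrite("pics/"+n,cv2.resize(im,None,fx=s,fy=s,interpolation=cv2.INTER_CUBIC))
E
python3 - <<'E'
from h import *
np.set_printoptions(precision=1,suppress=True)
s=env.state();print(s["t"],s["eef_pos"],s["tcp_rot"],s["opening"],env.pinch_z)
P={n:eyes.read_camera(n) for n in("scene","top")}
for n,p in P.items():save(p,n+"0.png",s=1.25);print(n,ray(p,(200,320)),p["fx"])
Z=dict(stand=0,front=24,carousel=10,knob=125,wing_stud=24,wing=72,rail=0,slot_entry=35,home=40,round_stud=24,hex_stud=24,pin_stud=24)
for k,z in Z.items():
  for n,p in P.items():
    for r in eyes.spot_point(k,p)[:3]:
      print(k,n,round(r["score"],2),np.array(r["centre"]),atz(p,r["centre"],z))
E
```

```text
pics
0.0 [191.  594.8 214.1] [-3.1 -0.   2.8] 1.0034369955856206 -18.8
scene (array([1191.6, -223.2,  868.7]), array([-0.7,  0.2, -0.7])) 388.52914583764584
top (array([ 257.4,  -38.3, 1236.8]), array([ 0.2,  0. , -1. ])) 366.359843791733
stand scene 0.61 [274.2 255.6] [ 617.5 -239.8    0. ]
stand top 0.63 [190.9 264.5] [537.8 180.1   0. ]
front scene 0.17 [240.8 244.5] [ 521.2 -251.1   24. ]
front top 0.82 [202.3 376.8] [ 539.9 -207.5   24. ]
carousel scene 0.93 [270.8 255.3] [ 613.8 -238.8   10. ]
carousel top 0.74 [184.6 383.6] [ 608.5 -227.3   10. ]
carousel top 0.34 [179.7 421.3] [ 642.2 -355.8   10. ]
knob scene 0.97 [244.6 246.9] [ 614.1 -244.   125. ]
knob scene 0.32 [276.1 222.7] [ 684.8 -307.6  125. ]
knob top 0.68 [174.1 396.5] [ 614.8 -247.1  125. ]
knob top 0.65 [245.5 204.9] [319.2 310.6 125. ]
wing_stud scene 0.83 [295.8 160. ] [ 629.2 -468.5   24. ]
wing_stud scene 0.47 [247.3 162.4] [ 482.4 -462.2   24. ]
wing_stud scene 0.46 [275.  220.3] [ 611.  -324.4   24. ]
wing_stud top 0.65 [195.3 454.5] [ 596.7 -467.6   24. ]
wing_stud top 0.54 [182.8 414.4] [ 623.9 -329.3   
[... 369 characters left out ...]
2. ]
rail scene 0.8 [218.8 389.6] [539.7 166.8   0. ]
rail top 0.59 [192.8 263.5] [530.6 182.5   0. ]
slot_entry scene 0.8 [199.6 383.1] [492.  161.3  35. ]
slot_entry top 0.88 [204.3 262.5] [483.3 173.5  35. ]
slot_entry top 0.6 [193.2 263.7] [521.6 175.4  35. ]
home scene 0.69 [207.4 390.9] [530.9 169.   40. ]
home top 0.9 [187.1 266.1] [542.4 169.7  40. ]
round_stud scene 0.72 [298.3 259.8] [ 702.8 -240.6   24. ]
round_stud top 0.52 [155.4 390.2] [ 712.2 -239.2   24. ]
hex_stud scene 0.61 [258.  286.8] [ 607.4 -153.8   24. ]
hex_stud top 0.36 [181.5 363.4] [ 606.9 -155.5   24. ]
pin_stud scene 0.55 [241.4 246.1] [ 524.4 -247.3   24. ]
pin_stud top 0.47 [208.9 387.5] [ 521.7 -245.3   24. ]
```

View pics/scene0.png

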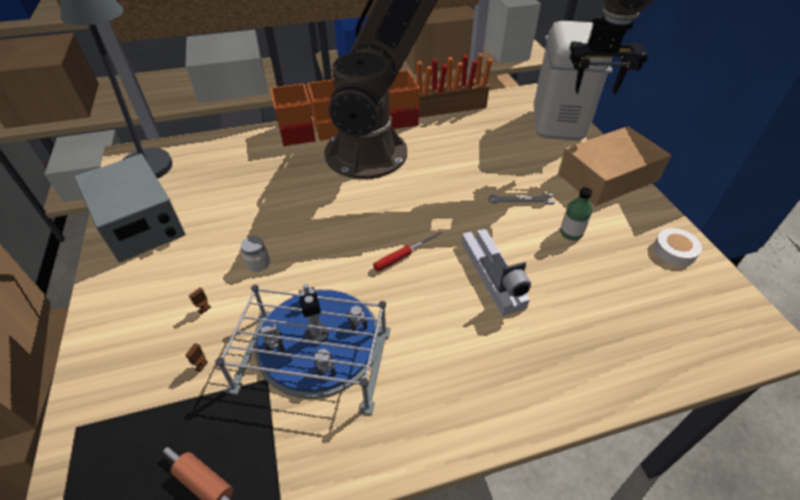

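View pics/top0.png

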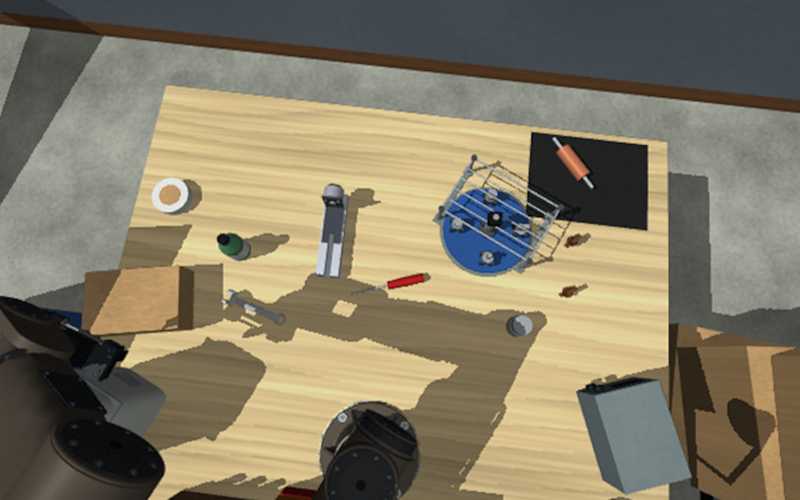

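```bash
python3 - <<'E'
from h import *
p=eyes.read_camera("scene");q=eyes.read_camera("top")
a=p["pixels"][195:335,170:310];b=q["pixels"][120:240,330:450]
a=cv2.resize(a,(400,400),interpolation=cv2.INTER_CUBIC);b=cv2.resize(b,(400,400),interpolation=cv2.INTER_CUBIC)
cv2.imwrite("pics/crop0.png",np.hstack([a,b])[:,:,::-1])
E
```

```text
(no output)
```

View pics/crop0.png

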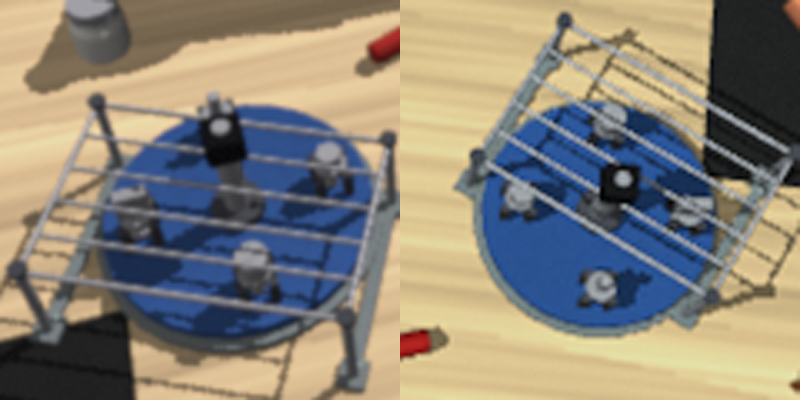

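```bash
python3 - <<'E'
from h import *
np.set_printoptions(precision=2,suppress=True)
P={n:eyes.read_camera(n) for n in("scene","top")}
s=lambda x,y:(195+y/2.857,170+x/2.857); t=lambda x,y:(120+y/3.333,330+(x-400)/3.333)
# order: front-left.. match by position
T=[t(475,157),t(712,297),t(565,18),t(797,152)]; S=[s(388,140),s(97,100),s(347,315),s(17,268)]
X=[]
for a,b in zip(S,T):
    x=tri([ray(P["scene"],a),ray(P["top"],b)]);X.append((atz(P["scene"],a,102)+atz(P["top"],b,102))/2);print(x,atz(P["scene"],a,102)[:2],atz(P["top"],b,102)[:2])
X=np.array(X)
d=(X[0]+X[1]-X[2]-X[3])[:2];print("front dir from pillars",np.degrees(np.arctan2(d[1],d[0])))
e=(X[1]-X[0])[:2];print("edge",np.degrees(np.arctan2(e[1],e[0])),np.linalg.norm(e),np.linalg.norm(d)/2)
def best(k,near,z):
    o=[]
    for n,p in P.items():
        c=[r for r in eyes.spot_point(k,p) if np.linalg.norm(atz(p,r["centre"],z)[:2]-near)<35]
        if c:o.append(ray(p,c[0]["centre"]));print(k,n,atz(p,c[0]["centre"],z)[:2])
    return tri(o) if len(o)>1 else None
for k,nr,z in[("knob",(614,-245),125),("wing",(615,-327),72),("wing_stud",(615,-327),24),("round_stud",(708,-240),24),("hex_stud",(607,-155),24),("pin_stud",(523,-246),24),("home",(537,169),40),("slot_entry",(487,167),35),("rail",(537,172),0),("carousel",(612,-240),10)]:print(k,best(k,nr,z))
# rail mask axis on top
for k in("rail",):
  for n,p in P.items():
    m=max(eyes.cut_out(k,p),key=lambda r:r["score"])["mask"];r,c=np.nonzero(m)
    W=np.array([atz(p,(a,b),35)[:2] for a,b in zip(r,c)]).astype(np.float32);print(n,cv2.minAreaRect(W))
for n,p in P.items():
    m=eyes.cut_out("carousel",p)[0]["mask"];r,c=np.nonzero(m);W=np.array([atz(p,(a,b),12)[:2] for a,b in zip(r,c)]).astype(np.float32);print(n,cv2.minEnclosingCircle(W))
E
```

```text
[ 630.11 -107.43   96.76] [ 634.16 -107.01] [ 628.16 -108.32]
[ 518.67 -343.41   99.63] [ 521.44 -340.78] [ 518.02 -345.1 ]
[ 783.31 -179.58  103.05] [ 783.35 -176.67] [ 783.32 -182.57]
[ 671.91 -415.49  101.49] [ 673.09 -412.27] [ 671.79 -418.48]
front dir from pillars 154.65622248802816
edge -115.34207841015105 260.32861696023673 168.6752556531934
knob scene [ 613.46 -238.71]
knob top [ 614.33 -256.66]
knob [ 614.08 -247.17  128.78]
wing scene [ 614.35 -323.72]
wing top [ 617.83 -325.18]
wing [ 616.77 -323.79   75.52]
wing_stud scene [ 612.93 -324.12]
wing_stud top [ 607.21 -330.1 ]
wing_stud [ 608.8  -327.93   19.2 ]
round_stud scene [ 700.63 -235.64]
round_stud top [ 694.81 -241.25]
round_stud [ 697.01 -238.87   18.99]
hex_stud scene [ 603.49 -149.17]
hex_stud top [ 604.57 -150.89]
hex_stud [ 604.3  -150.02   25.38]
pin_stud scene [ 520.31 -244.55]
pin_stud top [ 531.18 -243.84]
pin_stud [ 528.74 -243.2    34.27]
home scene [536.02 170.  ]
home top [539.17 173.33]
home [537.99 171.    42.27]
slot_entry scene [490.01 161.79]
slot_entry top [485.7  173.85]
slot_entry [485.31 169.91  28.93]
rail scene [549.98 172.22]
rail top [539.67 176.56]
rail [541.97 177.85 -10.94]
carousel scene [ 608.8  -238.72]
carousel top [ 616.62 -237.39]
carousel [ 614.25 -237.38   17.63]
scene ((553.8411254882812, 189.131591796875), (252.5276336669922, 117.69217681884766), 2.1237118244171143)
top ((557.6907958984375, 171.2256622314453), (260.3165283203125, 74.16436767578125), 4.475471019744873)
scene ((602.4358520507812, -242.03665161132812), 128.2581024169922)
top ((615.7579345703125, -245.29432678222656), 121.39039611816406)
```

The winged stud is the grey one at scene (275,220) / top (182,418), inside the guard. It could be confused with:
- the brown look-alikes at scene (284,159) and (239,160)
- the round stud at scene (298,260)
- the hex stud at scene (258,287)
- the pin stud at scene (241,246)

In the crop, the chosen stud (scene crop (132,205), top crop (690,212)) is grey with a flat wing, as described. The carousel has to turn about 117° clockwise.

```bash
cat > plan.py <<'E'
# plan.py x y z yawdeg : world delta expressed in tool axes (units of rows), from present pose
import sys; from h import *
np.set_printoptions(precision=3,suppress=True)
s=env.state();p=np.array(s["eef_pos"]);r=np.array(s["tcp_rot"])
print("t",round(s["t"],2),"pos",p,"rpy",np.degrees(r),"q",np.array(s["joints"]),"F",np.array(s["ft_force"]),"M",np.array(s["moment"]),"open",s["opening"],s["grip_force"])
if len(sys.argv)>1:
    x,y,z,w=map(float,sys.argv[1:]);c=r[2];D=np.array([x,y,z])-p
    f=lambda a:np.array([D[0]*np.cos(a)+D[1]*np.sin(a),D[0]*np.sin(a)-D[1]*np.cos(a),-D[2]])/60
    print("before turn",f(c),"after turn",f(np.radians(w)),"turn units",-(w-np.degrees(c))/5)
E
python3 plan.py 613 -244 190 92
```

```text
t 2.7 pos [191.142 595.099 214.648] rpy [179.995  -0.    162.19 ] q [ 1.154  0.491  1.559  0.     1.092 -0.106] F [ 0.305 -0.005  1.015] M [ 0.008 -0.012 -0.03 ] open 0.9987453581637722 0.0
before turn [-10.971 -11.164   0.411] after turn [-14.222   6.539   0.411] turn units 14.038074738094547
```

```bash

python3 -m inch '[[[-0.55,-0.56,0],0,-0.3],[[-0.55,-0.56,0],0,-0.3],[[-0.55,-0.56,0],0,-0.3],[[-0.55,-0.56,0],0,-0.3],[[-0.55,-0.56,0],0,-0.3],[[-0.55,-0.56,0],0,-0.3],[[-0.55,-0.56,0],0,-0.3],[[-0.55,-0.56,0],0,-0.3],[[-0.55,-0.56,0],0,-0.3],[[-0.55,-0.56,0],0,-0.3]]'
python3 -m inch '[[[-0.55,-0.56,0],0,-0.3],[[-0.55,-0.56,0],0,-0.3],[[-0.55,-0.56,0],0,-0.3],[[-0.55,-0.56,0],0,-0.3],[[-0.55,-0.56,0],0,-0.3],[[-0.55,-0.56,0],0,-0.3],[[-0.55,-0.56,0],0,-0.3],[[-0.55,-0.56,0],0,-0.3],[[-0.55,-0.56,0],0,-0.3],[[-0.55,-0.56,0],0,-0.3]]'
python3 -m inch '[[[0,0,0],1,-0.3],[[0,0,0],1,-0.3],[[0,0,0],1,-0.3],[[0,0,0],1,-0.3],[[0,0,0],1,-0.3],[[0,0,0],1,-0.3],[[0,0,0],1,-0.3],[[0,0,0],1,-0.3],[[0,0,0],1,-0.3],[[0,0,0],1,-0.3]]'
python3 plan.py 613 -244 190 92
```

```text
t: 3.95
eef_pos: [403.2, 172.9, 214.9]
tcp_rot: [3.141, 0.001, 2.831]
ft_force: [0.3, -1.6, 0.2]
opening: 0.648
grip_force: 0.0
t: 5.2
eef_pos: [614.5, -248.0, 214.6]
tcp_rot: [3.141, 0.0, 2.831]
ft_force: [0.4, -0.3, -0.0]
opening: 0.648
grip_force: 0.0
t: 6.45
eef_pos: [614.0, -246.6, 214.6]
tcp_rot: [3.142, -0.0, 1.955]
ft_force: [0.7, -0.6, 0.8]
opening: 0.652
grip_force: 0.0
t 6.45 pos [ 613.982 -246.565  214.568] rpy [179.998  -0.006 112.026] q [-0.482  0.544  1.462  0.     1.136 -0.866] F [ 0.73  -0.635  0.811] M [-0.064  0.003  0.015] open 0.6524809130561038 0.0
before turn [0.046 0.001 0.409] after turn [ 0.043 -0.015  0.409] turn units 4.005259825874546
```

```bash

python3 -m inch '[[[0,0,0.1],1,-0.3],[[0,0,0.1],1,-0.3],[[0,0,0.2],1,-0.3],[[0.04,0,0.2],1,-0.3],[[0,0,0.3],0,-0.3],[[0,0,0.3],0,-0.3],[[0,0,0.2],0,-0.3],[[0,0,0.2],0,-0.3],[[0,0,0.08],0,-0.3],[[0,0,0],0,-0.3]]'
python3 - <<'E'
from h import *
p=eyes.read_camera("scene");q=eyes.read_camera("top")
a=p["pixels"][195:335,170:310];b=q["pixels"][120:240,330:450]
a=cv2.resize(a,(400,400),interpolation=cv2.INTER_CUBIC);b=cv2.resize(b,(400,400),interpolation=cv2.INTER_CUBIC)
cv2.imwrite("pics/knob1.png",np.hstack([a,b])[:,:,::-1])
E
```

```text
t: 7.7
eef_pos: [613.7, -244.2, 113.6]
tcp_rot: [-3.141, -0.0, 1.609]
ft_force: [-0.6, 0.6, -1.3]
opening: 0.653
grip_force: 0.0
```

View pics/knob1.png

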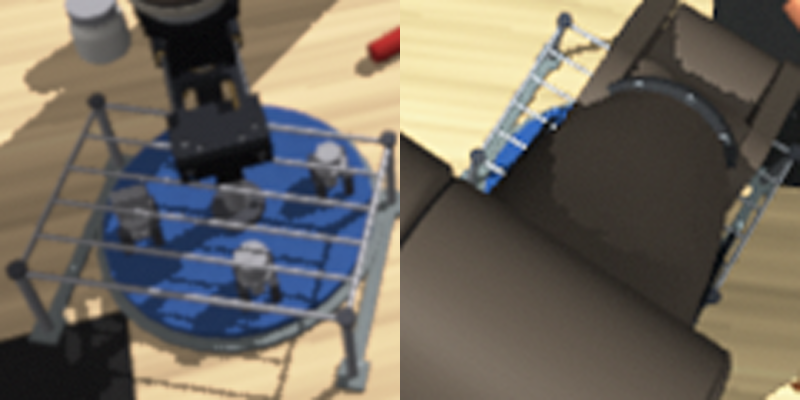

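```bash

python3 -m inch '[[[0,0,0],0,1],[[0,0,0],0,1],[[0,0,0],0,1],[[0,0,0],0,1],[[0,0,0],0,1],[[0,0,0],0,1],[[0,0,0],0.5,1],[[0,0,0],1,1],[[0,0,0],1,1],[[0,0,0],1,1]]'; python3 plan.py 613 -244 113 -25.3
```

```text
t: 9.05
eef_pos: [611.2, -244.2, 113.9]
tcp_rot: [-3.136, 0.0, 1.301]
ft_force: [-15.4, -0.9, 7.6]
opening: 0.358
grip_force: 30.0
t 9.05 pos [ 611.225 -244.18   113.859] rpy [-179.69     0.024   74.547] q [-0.48   0.644  1.567 -0.002  0.936 -0.209] F [-15.374  -0.941   7.566] M [-0.242  2.424  0.072] open 0.358001065879051 30.009271502494812
before turn [0.011 0.028 0.014] after turn [ 0.025 -0.015  0.014] turn units 19.969393816145242
```

```bash

python3 -m inch '[[[-0.01,-0.04,0],1,1],[[0,0,0],1,1],[[0,0,0],1,1],[[0,0,0],1,1],[[0,0,0],1,1],[[0,0,0],1,1],[[0,0,0],1,1],[[0,0,0],1,1],[[0,0,0],1,1],[[0,0,0],1,1]]'
python3 plan.py 611 -244 113 -25.3
```

```text
t: 10.3
eef_pos: [609.7, -242.9, 113.9]
tcp_rot: [-3.138, 0.002, 0.429]
ft_force: [-9.6, 6.9, 6.3]
opening: 0.356
grip_force: 30.0
t 10.3 pos [ 609.731 -242.946  113.858] rpy [-179.804    0.131   24.554] q [-0.48   0.642  1.573  0.     0.931  0.662] F [-9.641  6.87   6.256] M [0.784 1.36  0.07 ] open 0.35573744458307066 30.011894702911377
before turn [0.012 0.025 0.014] after turn [0.027 0.007 0.014] turn units 9.970796133449927
```

```bash

python3 -m inch '[[[-0.01,-0.03,0],1,1],[[0,0,0],1,1],[[0,0,0],1,1],[[0,0,0],1,1],[[0,0,0],1,1],[[0,0,0],1,1],[[0,0,0],1,1],[[0,0,0],1,1],[[0,0,0],1,1],[[0,0,0],1,1]]'
python3 -m inch '[[[0,0,0],0,1],[[0,0,0],0,1],[[0,0,0],0,-0.3],[[0,0,0],0,-0.3],[[0,0,0],0,-0.3],[[0,0,0],0,-0.3],[[0,0,-0.5],0,-0.3],[[-0.5,0,-0.9],0,-0.3],[[-1,0,0],0,-0.3],[[-1,0,0],0,-0.3]]'
python3 plan.py 534 -206 200 -25.3
```

```text
t: 11.55
eef_pos: [609.7, -241.1, 113.8]
tcp_rot: [-3.14, 0.002, -0.444]
ft_force: [-0.4, 9.3, 3.5]
opening: 0.357
grip_force: 30.0
t: 12.8
eef_pos: [472.8, -178.0, 198.2]
tcp_rot: [3.142, -0.001, -0.442]
ft_force: [0.8, -0.8, 1.1]
opening: 0.651
grip_force: 0.0
t 12.8 pos [ 472.798 -177.988  198.202] rpy [179.999  -0.068 -25.31 ] q [-0.491  0.341  1.868  0.     0.931  1.522] F [ 0.766 -0.811  1.144] M [-0.078  0.106  0.029] open 0.6507035318483084 0.0
before turn [ 1.122 -0.014 -0.03 ] after turn [ 1.122 -0.014 -0.03 ] turn units -0.001950131803742039
```

```bash
python3 - <<'E'
from h import *
np.set_printoptions(precision=1,suppress=True)
P={n:eyes.read_camera(n) for n in("scene","top")}
a=P["scene"]["pixels"][195:315,190:310];b=P["top"]["pixels"][120:240,330:450]
f=lambda i:cv2.resize(i,(400,400),interpolation=cv2.INTER_CUBIC)
cv2.imwrite("pics/turned.png",np.hstack([f(a),f(b)])[:,:,::-1])
for k,z in dict(wing=72,wing_stud=24,knob=125,front=24,pin_stud=24,round_stud=24,hex_stud=24).items():
  for n,p in P.items():
    for r in eyes.spot_point(k,p)[:3]:print(k,n,round(r["score"],2),np.array(r["centre"]),atz(p,r["centre"],z)[:2])
E
```

```text
wing scene 0.66 [283.4 156.9] [ 625.9 -461.4]
wing scene 0.56 [241.6 157.7] [ 501.1 -459.9]
wing scene 0.54 [208.2 390.4] [558.8 151.4]
wing top 0.54 [190.5 458.9] [ 601.2 -464.2]
wing_stud scene 0.69 [296.3 163.4] [ 632.9 -460.8]
wing_stud scene 0.59 [248.6 162.6] [ 487.  -461.7]
wing_stud top 0.67 [234.4 449.9] [ 461.1 -458. ]
wing_stud top 0.62 [260.4 413.2] [ 360.9 -342.7]
wing_stud top 0.55 [194.4 452. ] [ 598.8 -459. ]
knob scene 0.67 [243.9 247.1] [ 612.2 -243.2]
knob top 0.92 [174.5 395.4] [ 613.1 -243.8]
front scene 0.56 [242.6 246.6] [ 528.8 -246.6]
front scene 0.56 [216.6 390.6] [550.8 162. ]
front scene 0.55 [271.5 285.9] [ 646.9 -164.7]
pin_stud scene 0.58 [271.5 286.8] [ 647.5 -162.5]
pin_stud top 0.45 [169.9 367.1] [ 649.8 -164.2]
round_stud scene 0.71 [266.4 222.9] [ 587.2 -315.5]
hex_stud scene 0.67 [296.8 244.9] [ 688.8 -274.2]
hex_stud top 0.55 [162.7 399.2] [ 689.5 -272.3]
```

View pics/turned.png

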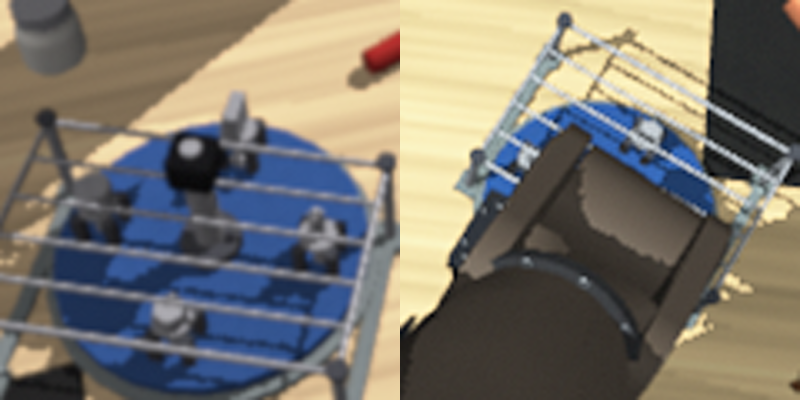

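```bash
python3 - <<'E'
from h import *
p=eyes.read_camera("scene")
print(atz(p,(230.4,260.5),72),proj(p,(533,-205,72)),proj(p,(533,-205,87)))
E
python3 plan.py 533 -205 61 -25.3
```

```text
[ 537.145035   -204.86383902   72.        ] [np.float64(229.2134312561226), np.float64(260.1773185591329)] [np.float64(225.57149133848893), np.float64(259.49290934270766)]
t 13.65 pos [ 474.374 -178.663  197.754] rpy [-179.993    0.004  -25.311] q [-0.491  0.344  1.864  0.     0.933  1.522] F [-0.255  0.62  -0.17 ] M [-0.036  0.152  0.02 ] open 0.6486161815170091 0.0
before turn [ 1.071 -0.021  2.279] after turn [ 1.071 -0.021  2.279] turn units -0.002273209808542731
```

```bash

python3 -m inch '[[[0.4,0,0],0,-0.3],[[0.4,0,0],0,-0.3],[[0.3,-0.01,0.2],0,-0.3],[[0,0,0.3],0,-0.3],[[0,0,0.4],0,-0.3],[[0,0,0.4],0,-0.3],[[0,0,0.4],0,-0.3],[[0,0,0.3],0,-0.3],[[0,0,0.2],0,-0.3],[[0,0,0.08],0,-0.3]]'
python3 -m inch '[[[0,0,0],0,-0.3],[[0,0,0],0,1],[[0,0,0],0,1],[[0,0,0],0,1],[[0,0,0],0,1],[[0,0,0],0,1],[[0,0,0],0,1],[[0,0,0],0,1],[[0,0,0],0,1],[[0,0,0],0,1]]'
python3 plan.py 534.5 -205.5 61 -25.3
```

```text
t: 14.9
eef_pos: [534.2, -206.2, 60.5]
tcp_rot: [-3.141, 0.0, -0.442]
ft_force: [-0.4, -1.3, -0.7]
opening: 0.65
grip_force: 0.0
t: 16.15
eef_pos: [534.2, -206.3, 61.0]
tcp_rot: [-3.141, -0.0, -0.442]
ft_force: [-0.8, 1.0, 1.0]
opening: 0.123
grip_force: 30.0
t 16.15 pos [ 534.248 -206.27    61.005] rpy [-179.994   -0.001  -25.307] q [-0.484  0.615  1.831  0.     0.696  1.529] F [-0.796  0.96   1.02 ] M [-0.016  0.208 -0.012] open 0.1225233885764409 30.000179708003998
before turn [-0.002 -0.013  0.   ] after turn [-0.002 -0.013  0.   ] turn units -0.0014433836823606327
```

```bash

python3 -m inch '[[[0,0,-0.2],0,1],[[0,0,-0.3],0,1],[[0,0,-0.4],0,1],[[0,0,-0.4],0,1],[[0,0,-0.4],0,1],[[0,0,-0.4],0,1],[[0,0,-0.2],0,1],[[0,0,0],-1,1],[[0,0,0],-1,1],[[0,0,0],-1,1]]'
python3 plan.py 485 168 190 3
python3 - <<'E'
from h import *
P={n:eyes.read_camera(n) for n in("scene","top")}
f=lambda i:cv2.resize(i,(400,480),interpolation=cv2.INTER_CUBIC)
a=P["scene"]["pixels"][175:259,355:425];b=P["top"]["pixels"][140:224,228:298]
cv2.imwrite("pics/rail.png",np.hstack([f(a),f(b)])[:,:,::-1])
for k,z in dict(home=40,slot_entry=35).items():
  for n,p in P.items():
    for r in eyes.spot_point(k,p)[:2]:print(k,n,round(r["score"],2),np.array(r["centre"]),atz(p,r["centre"],z)[:2])
E
```

```text
t: 17.4
eef_pos: [534.0, -206.2, 198.9]
tcp_rot: [-3.141, 0.001, -0.177]
ft_force: [0.7, 0.4, -1.5]
opening: 0.123
grip_force: 30.0
t 17.4 pos [ 533.984 -206.164  198.872] rpy [-179.984    0.036  -10.143] q [-0.484  0.433  1.709  0.     1.     1.264] F [ 0.671  0.358 -1.544] M [ 0.014  0.198 -0.015] open 0.12341021517245648 30.000193119049072
before turn [-1.902 -5.995  0.148] after turn [-0.489 -6.27   0.148] turn units -2.628603783509803
home scene 0.66 [206.6 394.3] [530.78055832 179.69396872]
home top 0.92 [188.2 266.5] [538.80559343 167.82499837]
slot_entry scene 0.86 [197.9 384.8] [486.95273414 168.75541594]
slot_entry top 0.45 [189.3 264.3] [535.27238669 175.47993703]
```

View pics/rail.png

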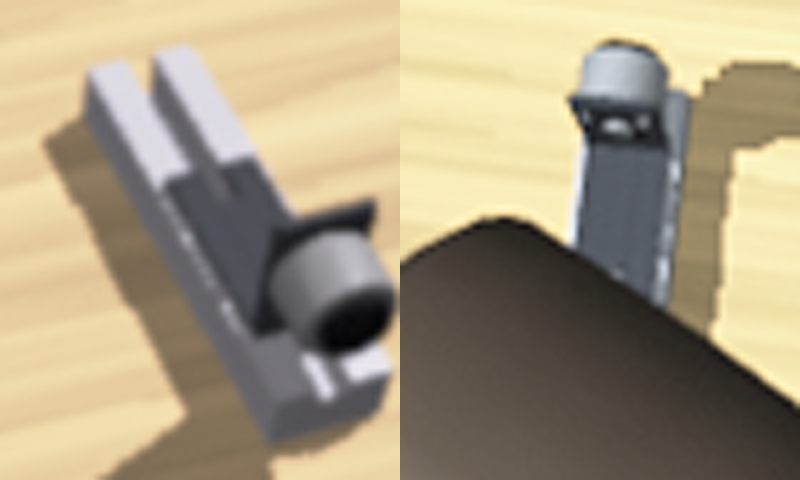

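```bash
cat > fit.py <<'E'
from h import *
from scipy.optimize import differential_evolution as DE
P={n:eyes.read_camera(n) for n in("scene","top")}
g=lambda x,y:np.array([(a,b) for a in x for b in y])
ins=np.vstack([g(np.arange(-109,-24,2),s*np.arange(9.5,29.6,2)) for s in(-1,1)])
outs=np.vstack([g(np.arange(-109,-24,2),np.arange(-7,7.1,1.5)),g(np.arange(-109,-24,3),[-33,-31.5,31.5,33]),g([-113,-111.5],np.arange(-29,30,3)),g([-20,-18,-15],np.arange(-24,25,3))])
def samp(p,I,th,pts):
    x,y,a=th;c,s=np.cos(a),np.sin(a)
    W=np.c_[x+c*pts[:,0]-s*pts[:,1],y+s*pts[:,0]+c*pts[:,1],np.full(len(pts),35.)]
    E=np.array(p["extrinsics"]);C=W@E[:3,:3].T+E[:3,3]
    u=(p["cx"]+p["fx"]*C[:,0]/C[:,2]);v=(p["cy"]+p["fy"]*C[:,1]/C[:,2])
    return cv2.remap(I,u.astype(np.float32)[None],v.astype(np.float32)[None],cv2.INTER_LINEAR)[0]
D={}
for n,p in P.items():
    im=cv2.imread("pics/%s0.png"%n);D[n]=cv2.resize(im,(640,400),interpolation=cv2.INTER_AREA)[:,:,0].astype(np.float32)
def cost(th,ns):return -sum(samp(P[n],D[n],th,ins).mean()-samp(P[n],D[n],th,outs).mean() for n in ns)
for ns in(["scene"],["top"],["scene","top"]):
    r=DE(cost,[(520,555),(150,190),(-.1,.2)],args=(ns,),seed=1,tol=1e-6);x,y,a=r.x
    print(ns,r.x.round(3),np.degrees(a).round(2),-r.fun.round(1) if hasattr(r.fun,'round') else r.fun,"entry",x-60*np.cos(a),y-60*np.sin(a))
E
python3 fit.py
```

```text
['scene'] [5.37660e+02 1.76898e+02 3.80000e-02] 2.17 86.4 entry 477.70291284673505 174.63079104557843
['top'] [5.40877e+02 1.74749e+02 3.50000e-02] 2.0 87.0 entry 480.91337782961625 172.6537014758243
['scene', 'top'] [5.39642e+02 1.75439e+02 3.20000e-02] 1.81 168.8 entry 479.6721891970568 173.53993889569344
```

```bash
python3 -m inch '[[[0,0,0],-1,1],[[0,0,0],-1,1],[[0,0,0],-0.4,1],[[0,0,0],0,1],[[-0.1,-0.8,0],0,1],[[-0.1,-0.9,0],0,1],[[-0.1,-0.9,0],0,1],[[-0.1,-0.9,0],0,1],[[-0.1,-0.9,0],0,1],[[-0.1,-0.9,0],0,1]]'
python3 plan.py 480 173.6 95 2
```

```text
t: 19.05
eef_pos: [488.5, 112.2, 199.3]
tcp_rot: [-3.141, -0.001, 0.028]
ft_force: [1.7, -0.2, -1.7]
opening: 0.125
grip_force: 30.0
t 19.05 pos [488.523 112.177 199.253] rpy [-179.993   -0.035    1.585] q [0.094 0.335 1.876 0.    0.931 1.637] F [ 1.681 -0.169 -1.683] M [-0.098  0.146  0.043] open 0.12478172617730468 29.998742938041687
before turn [-0.114 -1.027  1.738] after turn [-0.106 -1.028  1.738] turn units -0.08308145335380797
```

```bash
python3 -m inch '[[[-0.05,-0.4,0],-0.08,1],[[0,-0.4,0],0,1],[[0,-0.15,0.2],0,1],[[0,0,0.4],0,1],[[0,0,0.4],0,1],[[0,0,0.4],0,1],[[0,0,0.3],0,1],[[0,0,0],0,1],[[0,0,0],0,1],[[0,0,0],0,1]]'
python3 plan.py 480 173.6 95 2
python3 - <<'E'
from h import *
P={n:eyes.read_camera(n) for n in("scene","top")}
f=lambda i:cv2.resize(i,(400,480),interpolation=cv2.INTER_CUBIC)
a=P["scene"]["pixels"][160:244,345:415];b=P["top"]["pixels"][140:224,228:298]
cv2.imwrite("pics/hover.png",np.hstack([f(a),f(b)])[:,:,::-1])
for k in("wing","wing_stud"):
    for r in eyes.spot_point(k,P["scene"])[:4]:print(k,round(r["score"],2),np.array(r["centre"]))
pos=env.state()["eef_pos"]
for dz in(-37,-9,-4):print(dz,[ [round((proj(P["scene"],(pos[0],pos[1]+dy,pos[2]+dz))[1]-345)*5.714),round((proj(P["scene"],(pos[0],pos[1]+dy,pos[2]+dz))[0]-160)*5.714)] for dy in(-6,0,6)])
a=np.radians(2)
for x,y in((-110,-8.5),(-110,8.5),(-22,-8.5),(-22,8.5),(-60,0),(-110,30),(-110,-30)):
    X=(539.3+x*np.cos(a)-y*np.sin(a),175.6+x*np.sin(a)+y*np.cos(a),35);q=proj(P["scene"],X);print("rail",x,y,round((q[1]-345)*5.714),round((q[0]-160)*5.714))
E
```

```text
t: 20.3
eef_pos: [484.3, 167.3, 97.7]
tcp_rot: [-3.141, -0.001, 0.036]
ft_force: [0.1, 0.1, -1.3]
opening: 0.127
grip_force: 30.0
t 20.3 pos [484.3   167.331  97.683] rpy [-179.985   -0.072    2.076] q [0.204 0.494 1.954 0.    0.692 1.738] F [ 0.116  0.087 -1.264] M [-0.074  0.155  0.013] open 0.12700845729702467 29.99980330467224
before turn [-0.068 -0.107  0.045] after turn [-0.068 -0.107  0.045] turn units 0.015198551338053968
wing 0.73 [238.8 159.3]
wing 0.48 [285.4 158.2]
wing 0.4 [181.1 387. ]
wing_stud 0.72 [293.1 162.8]
wing_stud 0.67 [247.4 163.8]
wing_stud 0.49 [190.2 387.6]
-37 [[218, 181], [229, 179], [240, 177]]
-9 [[224, 142], [235, 140], [246, 138]]
-4 [[225, 135], [236, 133], [247, 130]]
rail -110 -8.5 177 144
rail -110 8.5 206 137
rail -22 -8.5 246 260
rail -22 8.5 276 252
rail -60 0 230 204
rail -110 30 243 128
rail -110 -30 140 152
```

View pics/hover.png

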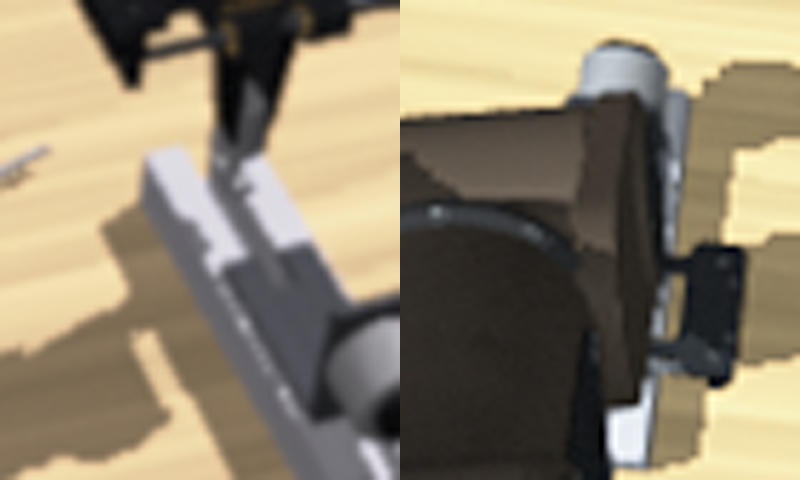

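```bash
python3 -m inch '[[[-0.07,-0.105,0],0,1],[[0,0,0],0,1],[[0,0,0.1],0,1],[[0,0,0.1],0,1],[[0,0,0.1],0,1],[[0,0,0.05],0,1],[[0,0,0.05],0,1],[[0,0,0.04],0,1],[[0,0,0.04],0,1],[[0,0,0.04],0,1]]'
python3 plan.py 480 173.6 52.5 2
```

```text
t: 21.75
eef_pos: [479.6, 173.5, 65.8]
tcp_rot: [-3.141, -0.0, 0.037]
ft_force: [-0.1, -0.2, -1.0]
opening: 0.123
grip_force: 30.0
t 21.75 pos [479.573 173.534  65.751] rpy [-179.995   -0.012    2.096] q [0.218 0.545 1.983 0.    0.613 1.752] F [-0.088 -0.241 -1.004] M [-0.038  0.239 -0.066] open 0.12348984414604589 29.999756813049316
before turn [ 0.007 -0.001  0.221] after turn [ 0.007 -0.001  0.221] turn units 0.019132189276114087
```

```bash
python3 -m inch '[[[0,0.01,0],0,1],[[0,0.01,0],0,1],[[0,0.01,0],0,1],[[0,0.01,0],0,1],[[0,0.01,0],0,1],[[0,0.01,0],0,1],[[0,0,0],0,1],[[0,0,0],0,1],[[0,0,0],0,1],[[0,0,0],0,1]]'
python3 plan.py
python3 -m inch '[[[0,-0.02,0],0,1],[[0,-0.02,0],0,1],[[0,-0.02,0],0,1],[[0,-0.02,0],0,1],[[0,-0.02,0],0,1],[[0,-0.02,0],0,1],[[0,0,0],0,1],[[0,0,0],0,1],[[0,0,0],0,1],[[0,0,0],0,1]]'
python3 plan.py 479.5 173.5 52.5 2
```

```text
t: 23.0
eef_pos: [479.7, 171.0, 66.0]
tcp_rot: [-3.14, -0.001, 0.036]
ft_force: [-0.6, 10.9, -1.0]
opening: 0.126
grip_force: 30.0
t 23.0 pos [479.684 171.033  65.958] rpy [-179.908   -0.037    2.059] q [0.212 0.544 1.985 0.003 0.612 1.745] F [-0.599 10.887 -0.963] M [ 2.481  0.433 -0.017] open 0.1255958443607513 30.025171637535095
t: 24.25
eef_pos: [479.4, 176.6, 65.9]
tcp_rot: [3.141, 0.0, 0.037]
ft_force: [0.2, -6.0, -0.5]
opening: 0.122
grip_force: 30.0
t 24.25 pos [479.416 176.624  65.859] rpy [179.961   0.007   2.109] q [ 0.224  0.546  1.98  -0.001  0.616  1.759] F [ 0.173 -5.991 -0.512] M [-1.236  0.085 -0.002] open 0.12228935943429517 30.004861056804657
before turn [-0.001  0.052  0.223] after turn [-0.     0.052  0.223] turn units 0.02189577488399621
```

```bash
python3 -m inch '[[[0,0.053,0],0,1],[[0,0,0.05],0,1],[[0,0,0.05],0,1],[[0,0,0.06],0,1],[[0,0,0.06],0,1],[[0,0,0],0,1],[[0.05,0,0],0,1],[[0.1,0,0],0,1],[[0.1,0,0],0,1],[[0.1,0,0],0,1]]'
python3 plan.py 539.3 176 52.5 2
python3 -m inch '[[[0.08,0,0],0,1],[[0.08,0,0],0,1],[[0.08,0,0],0,1],[[0.08,0,0],0,1],[[0.06,0,0],0,1],[[0.06,0,0],0,1],[[0.06,0,0],0,1],[[0,0,0],0,1],[[0,0,0],0,1],[[0,0,0],0,1]]'
python3 plan.py 539.3 176 52.5 2
```

```text
t: 25.5
eef_pos: [501.1, 174.8, 52.7]
tcp_rot: [-3.141, -0.0, 0.036]
ft_force: [-0.1, 0.4, -0.9]
opening: 0.125
grip_force: 30.0
t 25.5 pos [501.07  174.752  52.676] rpy [-179.993   -0.016    2.091] q [0.211 0.587 1.941 0.    0.614 1.745] F [-0.065  0.427 -0.947] M [-0.024  0.185 -0.002] open 0.12482754966829371 29.999686181545258
before turn [0.638 0.002 0.003] after turn [0.638 0.001 0.003] turn units 0.018157171099080927
t: 26.75
eef_pos: [530.4, 175.8, 52.7]
tcp_rot: [-3.142, 0.0, 0.037]
ft_force: [-0.1, 0.6, -1.3]
opening: 0.125
grip_force: 30.0
t 26.75 pos [530.377 175.823  52.653] rpy [-179.995    0.001    2.093] q [0.202 0.614 1.871 0.    0.657 1.736] F [-0.117  0.592 -1.343] M [-0.03   0.155 -0.047] open 0.12503188283233446 29.999722838401794
before turn [0.149 0.002 0.003] after turn [0.149 0.002 0.003] turn units 0.01864120723300422
```

```bash
python3 -m inch '[[[0.03,0,0],0,1],[[0.03,0,0],0,1],[[0.03,0,0],0,1],[[0.03,0,0],0,1],[[0.03,0,0],0,1],[[0.02,0,0],0,1],[[0,0,0],0,1],[[0,0,0],0,1],[[0,0,0],0,1],[[0,0,0],0,1]]'
python3 plan.py 540 176.2 52.5 2
```

```text
t: 28.0
eef_pos: [540.1, 176.1, 52.5]
tcp_rot: [3.141, 0.001, 0.037]
ft_force: [-5.6, -0.1, 0.2]
opening: 0.126
grip_force: 30.0
t 28.0 pos [540.113 176.121  52.503] rpy [179.994   0.069   2.097] q [0.199 0.624 1.847 0.    0.672 1.733] F [-5.6   -0.148  0.204] M [-0.029  1.252  0.02 ] open 0.125917408428793 30.00008136034012
before turn [-0.002 -0.001  0.   ] after turn [-0.002 -0.001  0.   ] turn units 0.019488713428014837
```

```bash
python3 -m inch '[[[0,0,0.02],0,1],[[0,0,0.02],0,1],[[0,0,0.015],0,1],[[0,0,0.01],0,1],[[0,0,0],0,1],[[0,0,0],0,1],[[0,0,0],-0.5,1],[[0,0,0],-0.5,1],[[0,0,0],-1,1],[[0,0,0],0,1]]'
python3 plan.py 540 176.2 49 92
```

```text
t: 29.25
eef_pos: [540.1, 175.7, 49.0]
tcp_rot: [3.141, 0.001, 0.212]
ft_force: [-6.6, -4.0, 6.7]
opening: 0.122
grip_force: 30.0
t 29.25 pos [540.125 175.736  49.036] rpy [179.98    0.066  12.175] q [ 0.198  0.629  1.849 -0.001  0.665  1.557] F [-6.574 -4.05   6.675] M [-0.776  1.399 -0.028] open 0.12167910934275786 30.0006240606308
before turn [-0.    -0.008  0.001] after turn [ 0.008 -0.002  0.001] turn units -15.965041647537229
```

```bash
python3 -m inch '[[[0,0,0],-1,1],[[0,0,0],-1,1],[[0,0,0],-1,1],[[0,0,0],-1,1],[[0,0,0],-1,1],[[0,0,0],-1,1],[[0,0,0],-1,1],[[0,0,0],-1,1],[[0,0,0],0,1],[[0,0,0],0,1]]'
python3 plan.py 540 176.2 49 92
```

```text
t: 30.5
eef_pos: [540.3, 175.7, 49.1]
tcp_rot: [-3.141, 0.001, 0.909]
ft_force: [-6.2, -4.2, 5.5]
opening: 0.128
grip_force: 30.0
t 30.5 pos [540.296 175.707  49.055] rpy [-179.988    0.051   52.103] q [ 0.198  0.629  1.849 -0.001  0.665  0.86 ] F [-6.205 -4.236  5.549] M [-0.923  1.227  0.043] open 0.12762612506469903 30.000955760478973
before turn [ 0.003 -0.009  0.001] after turn [ 0.008 -0.005  0.001] turn units -7.979441977980055
```

```bash
python3 -m inch '[[[0,0,0],-1,1],[[0,0,0],-1,1],[[0,0,0],-1,1],[[0,0,0],-1,1],[[0,0,0],-1,1],[[0,0,0],-1,1],[[0,0,0],-1,1],[[0,0,0],-1,1],[[0,0,0],0,1],[[0,0,0],0,1]]'
python3 plan.py 540 176.2 49 92
```

```text
t: 31.75
eef_pos: [540.5, 175.8, 49.0]
tcp_rot: [-3.141, 0.0, 1.608]
ft_force: [-5.3, -4.0, 3.8]
opening: 0.124
grip_force: 30.0
t 31.75 pos [540.457 175.807  49.032] rpy [-179.981    0.024   92.105] q [ 0.198  0.629  1.849 -0.001  0.664  0.162] F [-5.276 -3.954  3.777] M [-0.759  1.068  0.009] open 0.12429491512914788 30.001569986343384
before turn [ 0.007 -0.007  0.001] after turn [ 0.007 -0.007  0.001] turn units 0.020916924868444653
```

```bash
python3 -m inch '[[[0,0,0],0,-0.2],[[0,0,0],0,-0.2],[[0,0,0],0,-0.2],[[0,0,0],0,-0.2],[[0,0,-0.1],0,-0.2],[[0,0,-0.3],0,-0.2],[[0,0,-0.6],0,-0.2],[[0,0,-0.8],0,-0.2],[[0,0,-0.8],0,-0.2],[[0,0,-0.4],0,-0.2]]'
python3 -m inch '[[[0,0.5,0],0,-0.2],[[0,-0.8,0],0,-0.2],[[0,-0.8,0],0,-0.2],[[0.8,-0.5,0],0,-0.2],[[0.8,0,0],0,-0.2],[[0.8,0,0],0,-0.2],[[0.8,0,0],0,-0.2],[[0.8,0,0],0,-0.2],[[0,0,0],0,-0.2],[[0,0,0],0,-0.2]]'
python3 - <<'E'
from h import *
P={n:eyes.read_camera(n) for n in("scene","top")}
f=lambda i:cv2.resize(i,(400,480),interpolation=cv2.INTER_CUBIC)
a=P["scene"]["pixels"][175:259,355:425];b=P["top"]["pixels"][140:224,228:298]
cv2.imwrite("pics/end.png",np.hstack([f(a),f(b)])[:,:,::-1])
for k,z in dict(wing=60,wing_stud=12).items():
  for n,p in P.items():
    for r in eyes.spot_point(k,p)[:4]:print(k,n,round(r["score"],2),np.array(r["centre"]),atz(p,r["centre"],z)[:2])
E
```

```text
t: 33.0
eef_pos: [541.1, 176.3, 231.9]
tcp_rot: [3.138, -0.001, 1.607]
ft_force: [0.7, 0.6, -0.6]
opening: 0.602
grip_force: 0.0
t: 34.25
eef_pos: [435.7, 412.1, 228.8]
tcp_rot: [-3.141, 0.0, 1.608]
ft_force: [-0.2, 0.5, 0.4]
opening: 0.6
grip_force: 0.0
wing scene 0.71 [284.5 158.4] [ 621.44997611 -461.60314956]
wing scene 0.68 [203.8 394.5] [537.01102744 174.74099838]
wing scene 0.64 [240.  159.4] [ 486.5588967  -459.25972726]
wing top 0.68 [200.2 192.3] [463.80826706 400.25765966]
wing top 0.67 [230.2 457.5] [ 471.75492205 -469.29666143]
wing top 0.67 [190.2 462.4] [ 607.23007971 -480.04985114]
wing top 0.62 [184.2 265.8] [547.36325261 168.78316133]
wing_stud scene 0.66 [294.7 158.3] [ 616.961396   -475.96406652]
wing_stud scene 0.63 [245.8 161.8] [ 466.76848025 -467.12644067]
wing_stud scene 0.52 [213.6 392.2] [532.30086359 176.44570207]
wing_stud scene 0.19 [182.5 460.1] [470.94745545 435.14413053]
wing_stud top 0.65 [194.3 451.8] [ 602.45271232 -462.45720415]
wing_stud top 0.49 [188.4 263.4] [543.36896767 183.14309073]
wing_stud top 0.4 [231.6 451.6] [ 473.31403419 -467.39369109]
```

View pics/end.png

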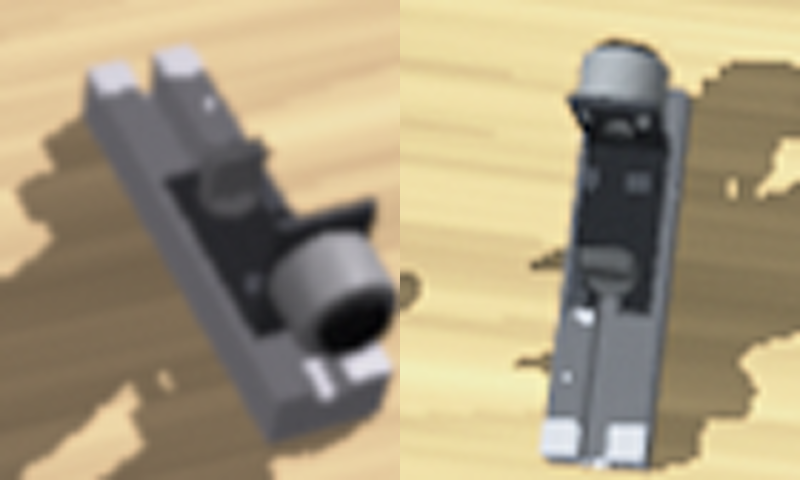

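The final crop shows the stud in the foot's fork (scene crop (230,190), top crop (608,270)). The wing lies across the slot, the flange is flat on the foot, and the arm is clear.

```bash
python3 -c "
from cell import env
print(env.job_done())"
```

```text
the job is handed in; nothing more can be done
None
```

The wing stud is home in the bracket foot's fork, flange on the foot and locked crosswise. I released it and handed the job in at about 35 s of the 72 s allowed; no verdict came back.

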